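# Feed a strip carrier under the cutter's guard with the push stick

### The arm

A 6-joint arm with a two-finger parallel gripper is mounted at the origin on a cart in front of the work surface, level with it; the furniture and walls round the work are solid. World frame = base frame: x ahead of the robot, y to its left, z up, the work surface at z = 0. Lengths are in mm, angles in degrees, forces in N, time in s.
With the tool pointing down it reaches from about 300 to 850 mm from the base axis. Payload 4.2 kg.
Tool frame: the origin (TCP) lies at the very end of the fingers, on their centre line; the grasp point (between the pads) lies 19 mm behind it (env.grasp_offset is the distance from the TCP to the grasp point, in mm); z points along the fingers, y is the line along which they close (so a half turn about z gives the same grasp; the last joint's range is limited). The gripper opens to 91 mm and grips with 3 to 60 N. Pads are 32 mm wide; open, the fingers measure 118 mm over their backs; the gripper's body (76 mm by 178 mm) begins 60 mm behind the grasp point.
Start: joints at [63.541, 18.312, 89.639, -0, 72.044, -1.146], TCP at [245.856, 519.806, 213.976] pointing down, gripper open.
Joint ranges: [-177.97, 177.97], [-48.28, 115.42], [12.27, 149.76], [-77.06, 257.06], [2.81, 150.46], [-146.56, 146.56]. Speed limits (degrees/s): [147.25, 147.25, 180, 180, 180, 180].

### API

Orientations are given as [roll, pitch, yaw] about the fixed x, y, z axes, in that order (R = Rz(yaw) Ry(pitch) Rx(roll)).
In Python, from workcell import env, eyes gives the robot as it stands.
- The arm moves only by the tool send_rows, never from a script. Its arguments are lists of equal length, an entry for each row: "grip": the opening, from -1 (shut) to 1 (fully open), so that 0 is half open; "xyz": the shift along the world's x, y, z in m, a list of three; "yaw": the turn about the world's z in degrees. A call has 1 to 8 rows; each row is the pose to reach, as a shift and turn from the pose commanded when the call began; what a row does not reach only later rows make up. A row lasts 1/12 s, in which the tool goes at most 41.7 mm and 7.16 degrees, less where a joint would pass 70% of its speed; a pose out of reach is approached as far as the arm can. A call with a gripper value outside its range is refused whole. The fingers move at their own pace and stop on an object; "grip_force" is the grip in N (left out, the last holds). Time passes only in rows, so rows that repeat a pose let the fingers close. It gives the time, the measured TCP pose, the force, the opening and the grip force at its end, in the units of the state.
- env.state(): the state, without advancing time (a new reading comes with each control period).
- eyes.grab_frame(name): name is "side" or "top"; returns a dict with "frame" (480x640x3 uint8, red, green, blue), "fx", "fy", "cx", "cy" (pixels), "pose" (4x4, takes a point from camera to world coordinates). Camera axes: x right, y down, z forward; pixel columns grow to the right and rows downward; lengths in mm; the calibration is good to about 2 mm. A picture is of the moment at which its call begins. There is no depth.
- env.job_done(): hands the job in; it is judged then, once.
The state is a dict: "time_s": time; "qpos": joint angles; "qvel": joint speeds; "effort": joint torques, N m; "ee_pos": TCP position; "ee_rot": TCP orientation; "force": force on the tool from outside, world axes, zero at the start; "torque": the same for the moment, N m; "gripper_width": finger opening in mm; "gripper_force": force on a finger pad.
Only numpy, scipy, OpenCV 4.12 (cv2) and the standard library are available. Lean on these libraries where they do the work, as an engineer would, in place of code of your own. Each camera call takes 0.05 s, during which the arm holds its last target. There are 200 camera calls.

### The job

Using the wooden push stick, push the white strip carrier along the strip cutter's bed and in under its low guard until it meets the stiff back gauge hidden inside and has nudged it back by a few millimetres, less than a centimetre. Keep the gripper itself off the carrier. Then lay the push stick in its cradle, down in both saddles, and leave the cup, the timer, the jar and the nearest dropper bottle where they stand.

Things in the scene. Friction and masses are not known exactly. Their poses are not given: they have to be found in the camera images.
- cutter: Fixed strip cutter, grey, 375 x 110 mm. Origin on the worktop under the middle of the guard's mouth; +x = feed direction (about world -y), z up. Bed: top 12 mm above the worktop, x -180 to +195 mm, 110 mm wide. Two fences 8 mm above the bed form a funnel before the mouth, from y = +-47 mm at x = -60 to +-33 mm at x = 0. Cutting head up to 111 mm above the worktop.
- tunnel (a point): Middle of the guard's mouth at bed height (12 mm above the worktop), axes as the cutter's. The tunnel runs from x = 0 to 160 mm, 66 mm wide, roof 29 mm above the bed. The back gauge's face stands across it somewhere between x = 100 and 130 mm, differently each time, out of sight and not reported: find it by feel.
- gauge (a joint): Travel of the back gauge in m: 0 as set, growing as the carrier pushes it along the cutter's +x, end stop at 0.03. No spring: it slides stiffly, yields at about 6 N and stays where it is pushed. Its rod ends in a black button behind the block at the far end of the bed and moves out with it.
- carrier_mid (a point): Centre of the strip carrier, a loose white plate with small strips across its top, 90 mm long (x, feed direction), 60 mm wide (y), 16 mm thick, about 0.12 kg; 8 mm above its underside. Starts on the bed, its centre 90 to 115 mm before the mouth, up to 6 mm off the centre line and a little askew. In the tunnel it has 3 mm of play each side.
- stick_grip (a point): Push stick's grasp point: mid handle, 38 mm above its underside. x to the foot, z up. Handle: block 40 mm along x, 18 mm wide, 12 to 56 mm above the underside. Shank 24 mm wide, 12 thick, x -80 to +132 mm; foot 30 wide, 16 high, flat pushing face at x = +140 mm. Loose, wood, about 0.12 kg; lies on the worktop handle up, in front of the cutter to the left or right.
- cradle: Stick's cradle, fixed, on the other side from the stick: base 150 x 70 x 6 mm, origin at the centre of its underside, x along the stick. Two U saddles 14 mm thick at x = +-55 mm: floor 14 mm above the worktop, slot 30 mm wide, walls to 31 mm, flared lips to 40 mm. The shank lies in both, handle up midway between them, either way round; stick_grip is then 52 mm above the worktop.
- sample_cup: Bystander: clear sample cup, 51 mm diameter, 64 mm high, between the stick and the cradle; origin at the centre of its underside.
- timer: Bystander: small white timer, 32x68x62 mm, behind the cutter; origin under its centre.
- jar: Bystander: cream plastic jar, 86 mm diameter, 155 mm high, behind the cutter's far end; origin under its centre.
- dropper: Bystander: the dropper bottle nearest the cutter (others stand farther back), 33 mm diameter, 94 mm high, behind the cutter; origin under its centre.
Not all that is in view belongs to the job. What is shaped like the part that bears carrier_mid but yellow is not meant.

How it is judged (in metres and radians):
On the way:
1. the push stick, pressing on the carrier, has nudged the back gauge by at least 1.5 mm (value of joint gauge above 0.0015 m and contact force between stick and carrier above 0.5 N).
At the end, for the whole second after the job is handed in: The carrier lies flat in the tunnel and has pushed the back gauge 1.5 to 10 mm from its setting; the push stick lies handle up in both saddles, on their floors, its handle within 18 mm of midway between them; the bystanders are where they were (value of joint gauge between 0.0015 and 0.01 m and x of carrier_mid in the frame of cutter between 0.05 and 0.1 m and y of carrier_mid in the frame of cutter between -0.006 and 0.006 m and angle between the x axis of carrier_mid and the x axis of cutter, either way round below 0.12 rad and angle between carrier_mid's own z axis and vertical below 0.05 rad and x of stick_grip in the frame of cradle between -0.018 and 0.018 m and y of stick_grip in the frame of cradle between -0.007 and 0.007 m and z of stick_grip in the frame of cradle between 0.047 and 0.056 m and angle between the x axis of stick_grip and the x axis of cradle, either way round below 0.1 rad and angle between stick_grip's own z axis and vertical below 0.1 rad); the robot touches nothing.
It fails at once if the gripper or the arm touches the carrier (contact force between any of the fingers, the arm and carrier above 0.5 N).
It fails at once if the sample cup is knocked over or moved by more than 3 cm (distance of sample_cup from where it was at the start of the episode above 0.03 m or angle between sample_cup's own z axis and vertical above 0.5 rad).
It fails at once if the timer is knocked over or moved by more than 3 cm (distance of timer from where it was at the start of the episode above 0.03 m or angle between timer's own z axis and vertical above 0.5 rad).
It fails at once if the jar is knocked over or moved by more than 3 cm (distance of jar from where it was at the start of the episode above 0.03 m or angle between jar's own z axis and vertical above 0.5 rad).
It fails at once if the dropper is knocked over or moved by more than 3 cm (distance of dropper from where it was at the start of the episode above 0.03 m or angle between dropper's own z axis and vertical above 0.5 rad).
It also fails if it takes over 61 s, if anything falls off the work surface, if the arm or the gripper's body presses on something with over 40 N, if the wrist force passes 120 N, or if a joint passes its speed limit or range.

## Working session

There is one attempt and no reset: what is moved stays moved. The work goes in short steps, Python scripts to look and compute and a tool call to move; the robot and the scene stay as the last step left them, time stands still between calls to the robot, and variables do not carry over. Pictures are saved under pics/ and viewed, at most 10 in all, crops included, and the job is handed in when it is done.

Besides the shell and the picture viewer there is one more tool, called after "Call:" by a JSON object that holds its "fn" and its "kwargs". send_rows: Moves the arm, as the interface text tells. Its arguments: {"type":"object","properties":{"grip":{"type":"array"},"xyz":{"type":"array"},"yaw":{"type":"array"},"grip_force":{"type":"number"}},"required":["grip","xyz","yaw"]}

```bash
ls; mkdir -p pics; cat > h.py <<'E'
import numpy as np, cv2
from workcell import env, eyes
def grab(n,f=None):
    d=eyes.grab_frame(n)
    if f: cv2.imwrite(f'pics/{f}.png',d['frame'][:,:,::-1])
    return d
def ray(d,u,v,z):
    T=np.array(d['pose']); r=T[:3,:3]@np.array([(u-d['cx'])/d['fx'],(v-d['cy'])/d['fy'],1]); c=T[:3,3]
    return c+r*(z-c[2])/r[2]
def proj(d,p):
    T=np.array(d['pose']); q=T[:3,:3].T@(np.array(p)-T[:3,3]); return d['fx']*q[0]/q[2]+d['cx'], d['fy']*q[1]/q[2]+d['cy']
E
python3 - <<'E'
from h import *
for n in('top','side'):
    d=grab(n,n+'0'); print(n,np.round(d['pose'],3).tolist(),d['fx'],d['fy'],d['cx'],d['cy'])
s=env.state(); print({k:s[k] for k in('time_s','ee_pos','ee_rot','gripper_width')})
E
```

```text
pics
top [[0.002, -0.996, 0.084, 467.428], [-1.0, -0.001, 0.006, 30.886], [-0.006, -0.084, -0.996, 1218.238], [0.0, 0.0, 0.0, 1.0]] 475.3976529459665 475.3976529459665 318.7071638891295 237.33800825420533
side [[0.968, -0.153, 0.199, 337.305], [-0.251, -0.602, 0.758, -839.351], [0.003, -0.784, -0.621, 774.356], [0.0, 0.0, 0.0, 1.0]] 602.7991373704044 602.7991373704044 311.2270378798701 251.60013810090223
{'time_s': 0.1, 'ee_pos': array([245.6193492 , 519.41035194, 213.21475113]), 'ee_rot': array([-1.79911735e+02, -2.64755850e-03,  1.54691940e+02]), 'gripper_width': 91.20213483762112}
```

View pics/top0.png

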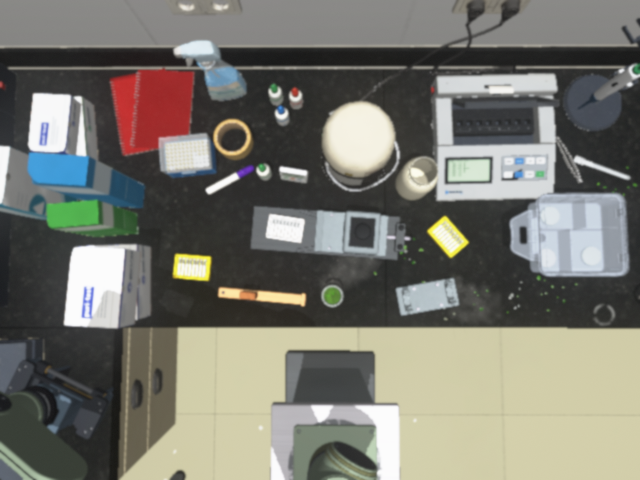

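View pics/side0.png

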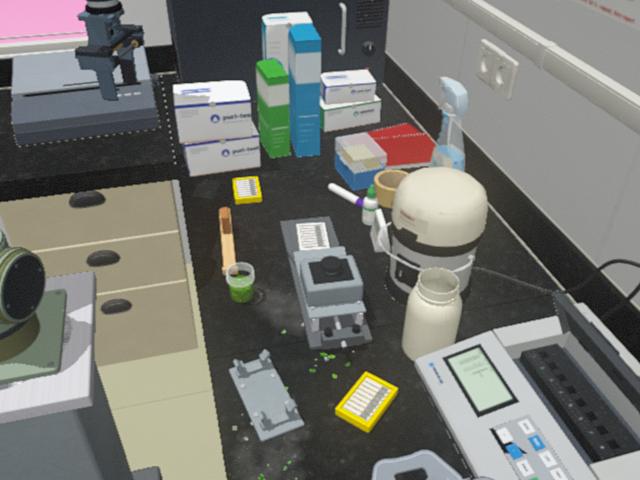

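The top view shows the white carrier at (285,229) on the cutter bed. The stick runs along (218..305, 297), with its handle at about (240,295) and its foot to the right. The cup is at (332,295), the cradle at (427,296), the dropper at (263,171), the timer at (293,174) and the jar at (417,178).
Things that could be taken for the carrier: white plate (285,229), yellow plates (192,267) and (448,236), white timer (293,174). I choose (285,229), since it is white and lies on the bed. Next is a close crop to check it.

```bash
python3 - <<'E'
from h import *
d=grab('top'); s=grab('side')
im=d['frame'][:,:,::-1]
c=cv2.resize(im[198:323,210:460],None,fx=3.2,fy=3.2,interpolation=cv2.INTER_CUBIC); cv2.imwrite('pics/crop1.png',c)
hsv=cv2.cvtColor(d['frame'],cv2.COLOR_RGB2HSV)
def rect(m,name,z,off):
    cs,_=cv2.findContours(m,0,cv2.CHAIN_APPROX_NONE); k=max(cs,key=cv2.contourArea)+np.array(off)
    b=cv2.boxPoints(cv2.minAreaRect(k)); print(name,cv2.contourArea(k),b.round(1).tolist()); print(np.array([ray(d,u,v,z)[:2] for u,v in b]).round().tolist())
m=cv2.inRange(hsv[280:315,210:315],(5,60,90),(25,255,255)); rect(m,'stick',12,(210,280))
m=cv2.inRange(hsv[212:246,262:310],(0,0,170),(180,60,255)); rect(m,'carrier',28,(262,212))
m=cv2.inRange(hsv[270:320,390:465],(0,0,95),(180,80,255)); rect(m,'cradle',6,(390,270))
E
```

```text
stick 964.5 [[216.5, 299.70001220703125], [217.5, 285.70001220703125], [306.6000061035156, 292.29998779296875], [305.5, 306.29998779296875]]
[[411.0, 296.0], [446.0, 294.0], [430.0, 69.0], [395.0, 71.0]]
carrier 860.0 [[264.5, 237.5], [268.29998779296875, 212.8000030517578], [304.8999938964844, 218.39999389648438], [301.1000061035156, 243.1999969482422]]
[[567.0, 174.0], [630.0, 166.0], [615.0, 73.0], [553.0, 83.0]]
cradle 1697.0 [[394.29998779296875, 286.29998779296875], [454.6000061035156, 275.5], [459.8999938964844, 305.3999938964844], [399.70001220703125, 316.20001220703125]]
[[445.0, -154.0], [473.0, -307.0], [398.0, -318.0], [370.0, -166.0]]
```

View pics/crop1.png

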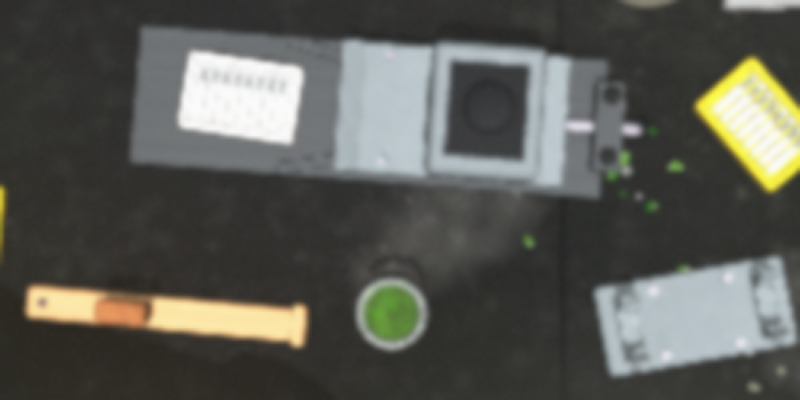

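The crop confirms it: white carrier at crop (242,97), slightly askew. The bed runs from (140,27)/(130,163) to (607,60)/(600,198). The stick's handle is at (123,312) and its foot at (300,326). The cradle base corners are (595,290), (612,377), (800,345) and (780,257).

```bash
python3 - <<'E'
from h import *
d=grab('top'); s=grab('side','side1')
P=lambda x,y,z: ray(d,210+x/3.2,198+y/3.2,z)[:2].round(1)
for n,x,y,z in[('bedL+',140,27,12),('bedL-',130,163,12),('bedR+',607,60,12),('bedR-',600,198,12),('headL+ roof',342,38,45),('headL-',336,172,45),
 ('tail+',28,286,12),('tail-',27,319,12),('foot+',307,306,16),('foot-',304,347,16),('hdl tl',96,296,56),('hdl bl',95,322,56),('hdl tr',150,300,56),('hdl br',150,326,56),
 ('cr1',595,290,6),('cr2',612,377,6),('cr3',800,345,6),('cr4',780,257,6),('sadL',632,326,40),('sadR',771,300,40),('cup',391,313,64)]: print(n,P(x,y,z))
im=s['frame'][:,:,::-1]
a=cv2.resize(im[205:275,200:360],None,fx=2.5,fy=2.5,interpolation=cv2.INTER_CUBIC)
a=im[195:445,205:385]; cv2.imwrite('pics/crop2.png',cv2.resize(a,None,fx=2.4,fy=2.4,interpolation=cv2.INTER_CUBIC))
E
```

```text
bedL+ [648.2 205. ]
bedL- [539.2 211.5]
bedR+ [ 622.1 -168.3]
bedR- [ 512.  -161.4]
headL+ roof [634.8  42.9]
headL- [530.5  47.3]
tail+ [441.8 290.7]
tail- [415.9 291. ]
foot+ [426.7  70.2]
foot- [394.8  72.4]
hdl tl [435.2 229.3]
hdl bl [415.6 229.8]
hdl tr [432.3 188.2]
hdl br [412.7 188. ]
cr1 [ 439.4 -157.5]
cr2 [ 371.3 -170.1]
cr3 [ 396.6 -318.5]
cr4 [ 465.8 -304.3]
sadL [ 412.8 -180.3]
sadR [ 432.9 -287.3]
cup [423.2   5.3]
```

View pics/crop2.png

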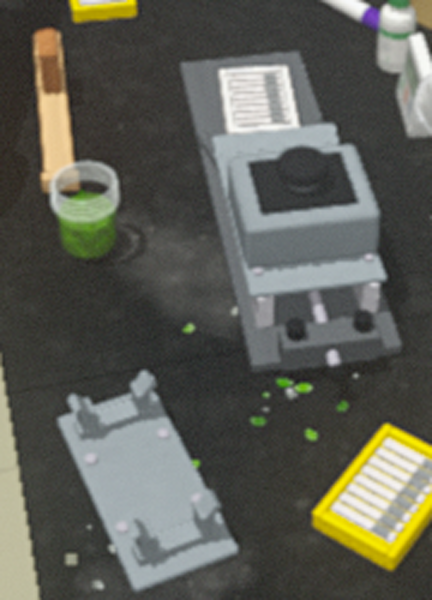

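The side crop shows the stick with its handle at the far end and foot at crop (60,183), the cradle's saddles, the carrier at (258,98) on the bed, and clear approaches. The measured sizes agree: stick 220, bed 374, cradle base 150, and carrier 96 mm before the mouth. I'll move above the stick.

Call:
{"fn": "send_rows", "kwargs": {"grip": [0.3,0.3,0.3,0.3,0.3,0.3,0.3,0.3], "xyz": [[0,-0.04,0],[0,-0.08,0],[0.01,-0.12,0],[0.03,-0.16,0],[0.06,-0.2,0],[0.1,-0.235,0],[0.14,-0.27,-0.02],[0.177,-0.31,-0.06]], "yaw": [-7,-14,-21,-28,-35,-42,-49,-56]}}

```text
time_s: 0.97
ee_pos: [388.2, 246.9, 185.3]
ee_rot: [179.6, -0.2, 98.3]
force: [1.4, 1.5, -0.0]
gripper_width: 59.2
gripper_force: 0.0
```

Call:
{"fn": "send_rows", "kwargs": {"grip": [0.3,0.3,0.3,0.3,0.3,0.3,0.3,0.3], "xyz": [[0,0,-0.03],[0,0,-0.05],[0,0,-0.06],[0,0,-0.08],[0,0,-0.1],[0,0,-0.12],[0,0,-0.134],[0,0,-0.134]], "yaw": [-7,-13,-13,-13,-13,-13,-13,-13]}}

```text
time_s: 1.63
ee_pos: [385.5, 247.6, 53.9]
ee_rot: [179.9, 0.0, 85.7]
force: [-14.5, -6.4, 48.0]
gripper_width: 58.9
gripper_force: 32.5
```

```bash
python3 - <<'E'
from h import *
print(env.state()['ee_pos'],env.state()['ee_rot'],env.state()['force'])
t=grab('top');s=grab('side')
a=cv2.resize(t['frame'][255:325,210:330,::-1],None,fx=3.3,fy=3.3); b=cv2.resize(s['frame'][180:290,190:270,::-1],None,fx=4,fy=4)
c=np.zeros((440,720,3),np.uint8); c[:a.shape[0],:a.shape[1]]=a; c[:b.shape[0],400:400+b.shape[1]]=b; cv2.imwrite('pics/g1.png',c)
E
```

```text
[385.4676786  247.56819035  53.92549302] [1.79932355e+02 1.64437421e-02 8.56730878e+01] [-14.54244502  -6.35061802  47.95393737]
```

View pics/g1.png

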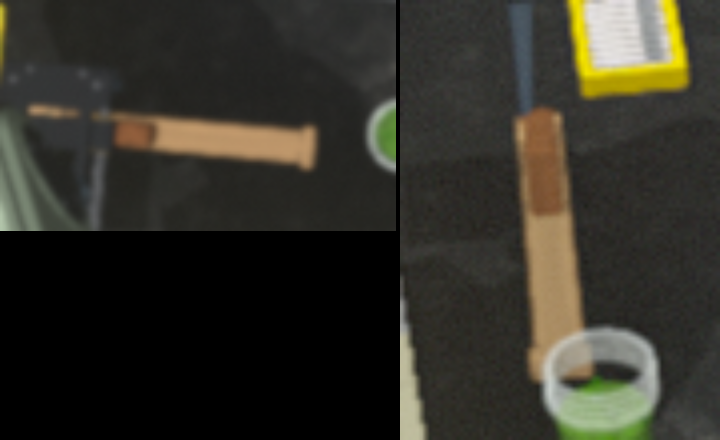

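The move was clipped (shifts count from the pose actually commanded), so a finger now sits on the handle's top corner. In the picture the gripper is left of the handle, at crop (60,100). I'll lift, correct the position and look again.

Call:
{"fn": "send_rows", "kwargs": {"grip": [0.3,0.3,0.3,0.3,0.3,0.3,0.3,0.3], "xyz": [[0,0,0.03],[0,0,0.06],[0,0,0.06],[0.018,-0.018,0.06],[0.037,-0.037,0.06],[0.037,-0.037,0.06],[0.037,-0.037,0.06],[0.037,-0.037,0.06]], "yaw": [0,0,0,0,0,0,0,0]}}

```text
time_s: 2.4
ee_pos: [421.7, 210.6, 108.8]
ee_rot: [-179.9, 0.0, 85.6]
force: [0.3, 0.1, -0.4]
gripper_width: 59.4
gripper_force: 0.0
```

```bash
cat > stick.py <<'E'
from h import *
t=grab('top'); hsv=cv2.cvtColor(t['frame'],cv2.COLOR_RGB2HSV)
m=cv2.inRange(hsv,(5,60,70),(25,255,255)); m[:255]=0;m[325:]=0;m[:,:205]=0;m[:,330:]=0
cs,_=cv2.findContours(m,0,1)
for k in cs:
    if cv2.contourArea(k)>60:
        b=cv2.boxPoints(cv2.minAreaRect(k)); print(cv2.contourArea(k),np.array([ray(t,u,v,12)[:2] for u,v in b]).round().tolist())
E
python3 stick.py; python3 - <<'E'
from h import *
s=grab('side'); b=cv2.resize(s['frame'][160:310,180:300,::-1],None,fx=4,fy=4); cv2.imwrite('pics/g2.png',b)
print(env.state()['ee_pos'],env.state()['force'])
E
```

```text
566.0 [[404.0, 203.0], [438.0, 201.0], [428.0, 69.0], [395.0, 72.0]]
[421.45861474 210.89325673 108.91633787] [-0.27977303  0.42461319  0.33629319]
```

View pics/g2.png

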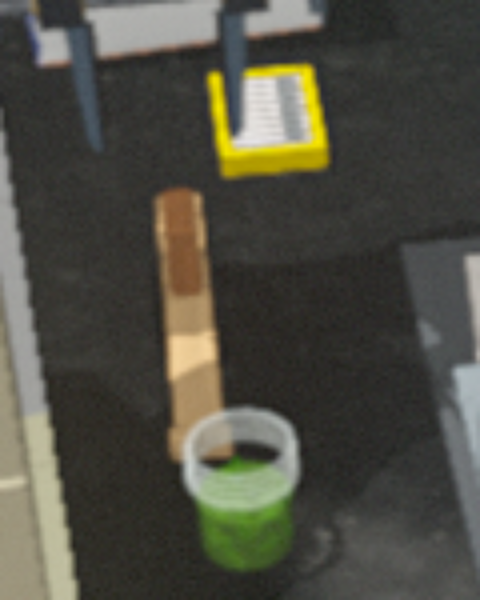

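The stick hasn't moved, and the fingertips at crop (95,150) and (237,135) straddle the handle's line at (180,195). I'll descend and grip.

Call:
{"fn": "send_rows", "kwargs": {"grip": [0.3,0.3,0.3,0.3,0.3,-1,-1,-1], "xyz": [[0.001,0,-0.03],[0.001,0,-0.06],[0.001,0,-0.089],[0.001,0,-0.089],[0.001,0,-0.089],[0.001,0,-0.089],[0.001,0,-0.089],[0.001,0,-0.089]], "yaw": [0,0,0,0,0,0,0,0], "grip_force": 40}}

```text
time_s: 3.17
ee_pos: [424.3, 211.2, 21.9]
ee_rot: [179.8, -0.1, 85.7]
force: [-0.4, 0.4, -0.2]
gripper_width: 41.9
gripper_force: 0.0
```

Call:
{"fn": "send_rows", "kwargs": {"grip": [-1,-1,-1,-1,-1,-1,-1,-1], "xyz": [[0,0,0],[0,0,0],[0,0,0],[0,0,0.03],[0,0,0.06],[0,0,0.08],[0,0,0.08],[0,0,0.08]], "yaw": [0,0,0,0,0,0,0,0]}}

```text
time_s: 3.83
ee_pos: [423.6, 210.7, 101.0]
ee_rot: [179.9, -0.1, 85.7]
force: [0.4, -0.1, -1.6]
gripper_width: 17.4
gripper_force: 40.0
```

Call:
{"fn": "send_rows", "kwargs": {"grip": [-1,-1,-1,-1,-1,-1,-1,-1], "xyz": [[0.036,0.024,0],[0.072,0.048,0],[0.108,0.073,0],[0.144,0.098,0],[0.179,0.122,0],[0.179,0.122,0],[0.179,0.122,0],[0.179,0.122,0]], "yaw": [0,0,0,0,0,0,0,0]}}

```text
time_s: 4.5
ee_pos: [600.6, 331.7, 97.5]
ee_rot: [-179.7, 0.2, 85.7]
force: [0.2, -1.0, -1.5]
gripper_width: 17.7
gripper_force: 40.0
```

```bash
python3 - <<'E'
from h import *
t=grab('top');s=grab('side')
print(env.state()['ee_pos'],env.state()['ee_rot'],env.state()['force'])
a=cv2.resize(t['frame'][195:275,180:330,::-1],None,fx=2.6,fy=2.6,interpolation=2); b=cv2.resize(s['frame'][120:270,240:360,::-1],None,fx=3,fy=3,interpolation=2)
c=np.zeros((450,760,3),np.uint8); c[:a.shape[0],:a.shape[1]]=a; c[:,400:760]=b; cv2.imwrite('pics/p1.png',c)
hsv=cv2.cvtColor(t['frame'],cv2.COLOR_RGB2HSV)
m=cv2.inRange(hsv,(5,60,70),(25,255,255)); m[:195]=0;m[275:]=0;m[:,:205]=0;m[:,330:]=0
k=max(cv2.findContours(m,0,1)[0],key=cv2.contourArea); bx=cv2.boxPoints(cv2.minAreaRect(k))
print(np.array([ray(t,u,v,96)[:2] for u,v in bx]).round(1).tolist())
E
```

```text
[600.28827543 331.35616289  98.99694653] [-1.79815237e+02  1.24243161e-01  8.56782857e+01] [-0.06080153 -0.42503816 -1.8410045 ]
[[577.5, 309.6], [611.1, 308.7], [605.2, 191.0], [571.6, 192.3]]
```

View pics/p1.png

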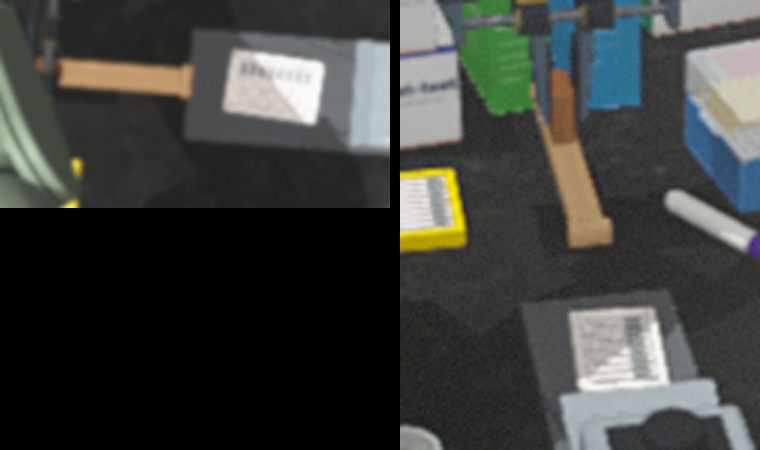

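The picture shows the stick held level and in line, with its foot at crop (185,80) just behind the carrier at (275,85). The foot is about 3 mm to −y of the cutter's axis. I'll correct that and lower it onto the bed.

Call:
{"fn": "send_rows", "kwargs": {"grip": [-1,-1,-1,-1,-1,-1,-1,-1], "xyz": [[0.003,0.001,-0.02],[0.003,0.001,-0.04],[0.003,0.001,-0.055],[0.003,0.001,-0.06],[0.003,0.001,-0.065],[0.003,0.001,-0.065],[0.003,0.001,-0.065],[0.003,0.001,-0.065]], "yaw": [0,0,0,0,0,0,0,0]}}

```text
time_s: 5.27
ee_pos: [603.7, 333.3, 38.2]
ee_rot: [-179.9, -0.0, 85.6]
force: [-4.1, 0.0, 8.6]
gripper_width: 18.0
gripper_force: 40.0
```

Call:
{"fn": "send_rows", "kwargs": {"grip": [-1,-1], "xyz": [[0,0,0],[0,0,0]], "yaw": [0,0]}}

```text
time_s: 5.43
ee_pos: [603.7, 333.3, 38.2]
ee_rot: [-179.9, -0.0, 85.6]
force: [-4.7, 0.6, 9.1]
gripper_width: 17.9
gripper_force: 40.0
```

```bash
python3 - <<'E'
from h import *
t=grab('top');s=grab('side')
print(env.state()['ee_pos'],env.state()['ee_rot'],env.state()['force'],env.state()['torque'])
a=cv2.resize(t['frame'][195:275,180:330,::-1],None,fx=2.6,fy=2.6,interpolation=2); b=cv2.resize(s['frame'][140:270,240:360,::-1],None,fx=3,fy=3,interpolation=2)
c=np.zeros((450,760,3),np.uint8); c[:a.shape[0],:a.shape[1]]=a; c[:b.shape[0],400:760]=b; cv2.imwrite('pics/p2.png',c)
E
```

```text
[603.7338247  333.30966767  38.14232152] [-1.79936069e+02 -1.65917017e-02  8.56292150e+01] [-3.89586768  0.09726019  7.96638563] [-0.44615679  1.03232738 -0.23964409]
```

View pics/p2.png

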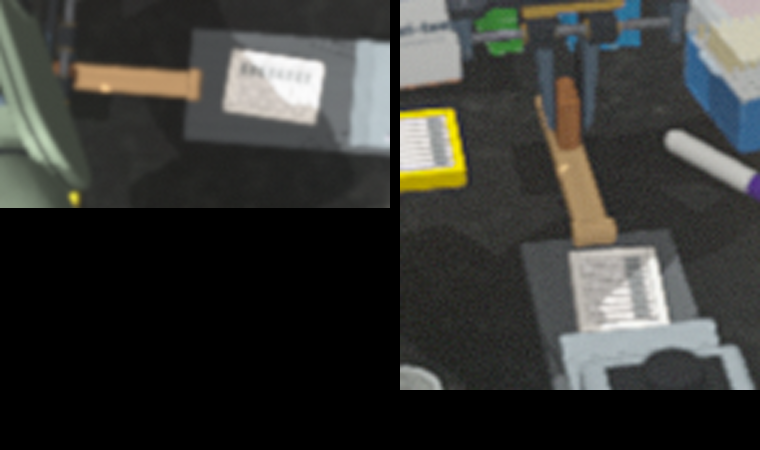

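The foot at crop (192,85) is on the bed and pressing down with about 10 N, with the carrier just ahead. I'll raise it 3 mm and start pushing.

Call:
{"fn": "send_rows", "kwargs": {"grip": [-1,-1,-1,-1,-1,-1,-1,-1], "xyz": [[0,0,0.003],[0,0,0.003],[-0.0007,-0.01,0.003],[-0.0014,-0.02,0.003],[-0.0021,-0.03,0.003],[-0.0029,-0.04,0.003],[-0.0036,-0.05,0.003],[-0.0043,-0.06,0.003]], "yaw": [0,0,0,0,0,0,0,0]}}

```text
time_s: 6.2
ee_pos: [604.0, 276.6, 42.0]
ee_rot: [179.5, -0.5, 85.6]
force: [0.5, 11.3, 13.4]
gripper_width: 17.2
gripper_force: 40.0
```

Call:
{"fn": "send_rows", "kwargs": {"grip": [-1,-1,-1,-1,-1,-1,-1,-1], "xyz": [[-0.0007,-0.01,0],[-0.0014,-0.02,0],[-0.0021,-0.03,0],[-0.0029,-0.04,0],[-0.0036,-0.05,0],[-0.0036,-0.05,0],[-0.0036,-0.05,0],[-0.0036,-0.05,0]], "yaw": [0,0,0,0,0,0,0,0]}}

```text
time_s: 6.87
ee_pos: [602.5, 226.8, 44.4]
ee_rot: [179.2, -0.6, 85.6]
force: [1.3, 8.5, 19.9]
gripper_width: 18.0
gripper_force: 40.0
```

```bash
python3 - <<'E'
from h import *
t=grab('top');s=grab('side')
print(env.state()['ee_pos'],env.state()['ee_rot'],env.state()['force'])
a=cv2.resize(t['frame'][195:275,180:330,::-1],None,fx=2.6,fy=2.6,interpolation=2); b=cv2.resize(s['frame'][170:300,240:360,::-1],None,fx=3,fy=3,interpolation=2)
c=np.zeros((450,760,3),np.uint8); c[:a.shape[0],:a.shape[1]]=a; c[:b.shape[0],400:760]=b; cv2.imwrite('pics/p3.png',c)
E
```

```text
[602.45847001 226.81721878  44.4066056 ] [179.23336091  -0.57324006  85.56957767] [ 0.08428411  8.12618438 18.99388559]
```

View pics/p3.png

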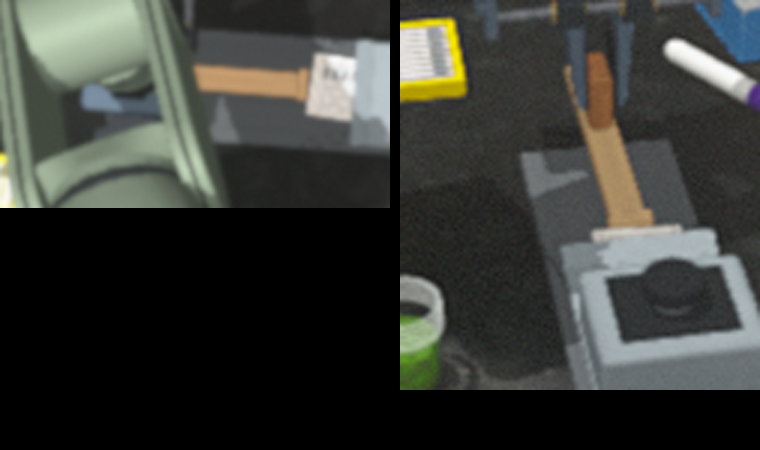

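The foot at top crop (303,83) is against the carrier at (330,85), whose nose is in the funnel. The upward force of 20 N suggests the shank is riding on the bed's rear edge with the stick pitched. I'll check the stick's tilt numerically.

```bash
cat > tri.py <<'E'
from h import *
def tri(t,u1,s,u2):
    A=[];b=[]
    for d,(u,v) in((t,u1),(s,u2)):
        T=np.array(d['pose']); r=T[:3,:3]@np.array([(u-d['cx'])/d['fx'],(v-d['cy'])/d['fy'],1]); r/=np.linalg.norm(r); M=np.eye(3)-np.outer(r,r); A.append(M); b.append(M@T[:3,3])
    p=np.linalg.solve(sum(A),sum(b)); return p.round(1)
def blob(d,box,lo=(5,60,70),hi=(25,255,255)):
    x0,y0,x1,y1=box; m=cv2.inRange(cv2.cvtColor(d['frame'],cv2.COLOR_RGB2HSV)[y0:y1,x0:x1],lo,hi)
    k=max(cv2.findContours(m,0,1)[0],key=cv2.contourArea); return k.reshape(-1,2)+[x0,y0]
E
python3 - <<'E'
from tri import *
t=grab('top');s=grab('side')
st=env.state(); print(st['force'],st['torque'])
a=blob(t,(250,205,310,250)); b=blob(s,(280,150,340,260))
# foot top-far corners: top view +x / -y extreme, side view likewise
def ext(k,w): return k[np.argmax(k@np.array(w))]
print('top foot corners',ext(a,(1,-1)),ext(a,(1,1)),'side',ext(b,(1,1)),ext(b,(-1,1)),ext(b,(0,-1)))
for z in (12,16,22,28,34,40): print(z,[proj(s,ray(t,*ext(a,w),z)) for w in((1,-1),(1,1))])
# expected shank projections: underside at nose for level stick
print(b[b[:,1]>225].tolist())
E
```

```text
[ 1.00220841  7.88858485 19.49258692] [ 1.46747305  0.00458011 -0.02481409]
top foot corners [298 222] [297 233] side [324 244] [309 245] [303 187]
12 [(np.float64(324.1506303605057), np.float64(249.70099812769323)), (np.float64(310.4993645256193), np.float64(251.10752174243575))]
16 [(np.float64(323.98906648561467), np.float64(248.25445461534707)), (np.float64(310.35244352755205), np.float64(249.65496332190204))]
22 [(np.float64(323.7453725220159), np.float64(246.07256883005167)), (np.float64(310.1308379599211), np.float64(247.46402371807505))]
28 [(np.float64(323.5000463293275), np.float64(243.87606906993193)), (np.float64(309.90775041014456), np.float64(245.25843225594957))]
34 [(np.float64(323.2530714537736), np.float64(241.66480801800398)), (np.float64(309.68316596226487), np.float64(243.03804146647866))]
40 [(np.float64(323.0044312196818), np.float64(239.43863637055833)), (np.float64(309.45706949948135), np.float64(240.80270189494456))]
[[305, 226], [305, 227], [305, 228], [306, 229], [306, 230], [306, 231], [306, 232], [307, 233], [307, 234], [307, 235], [307, 236], [308, 237], [308, 238], [308, 239], [309, 240], [309, 241], [309, 242], [309, 243], [309, 244], [309, 245], [310, 245], [311, 245], [312, 245], [313, 245], [314, 245], [315, 245], [316, 245], [317, 245], [318, 245], [319, 245], [320, 245], [321, 245], [322, 244], [323, 244], [324, 244], [324, 243], [324, 242], [324, 241], [323, 240], [322, 240], [321, 239], [320, 238], [320, 237], [320, 236], [319, 235], [319, 234], [319, 233], [318, 232], [318, 231], [318, 230], [317, 229], [317, 228], [317, 227], [316, 226]]
```

The torque puts the contact about 26 mm ahead of the handle, which is the bed's rear edge. So the stick is gripped about 11 mm lower than planned, because the lift began before the fingers had fully closed (TCP is about 32 mm above its underside). I'll raise 7 mm, grip harder and go on.

Call:
{"fn": "send_rows", "kwargs": {"grip": [-1,-1,-1,-1,-1,-1,-1,-1], "xyz": [[0,0.001,0.004],[0,0.001,0.007],[0,0.001,0.007],[0,0.001,0.007],[0,0.001,0.007],[0,0.001,0.007],[0,0.001,0.007],[0,0.001,0.007]], "yaw": [0,0,0,0,0,0,0,0], "grip_force": 60}}

```text
time_s: 7.73
ee_pos: [596.9, 224.2, 44.7]
ee_rot: [-179.9, 0.0, 85.7]
force: [-0.6, -0.5, -1.6]
gripper_width: 17.8
gripper_force: 60.0
```

```bash
python3 - <<'E'
from tri import *
st=env.state(); print(st['ee_pos'],st['ee_rot'],st['force'],st['torque'])
t=grab('top');s=grab('side')
a=blob(t,(250,205,310,250)); b=blob(s,(280,150,340,260))
r=cv2.fitLine(a[a[:,0]>265].astype(np.float32),2,0,.01,.01).ravel(); print('axis img',r, a[:,0].max())
print(b[b[:,1]>236].tolist())
E
```

```text
[596.90333332 224.18944837  44.65572603] [-1.79934031e+02  4.14063962e-02  8.56776725e+01] [-0.58820146 -0.46749851 -1.63104907] [-0.09863231  0.0382558   0.00512893]
axis img [9.9778950e-01 6.6453479e-02 2.8441559e+02 2.2854546e+02] 299
[[305, 237], [306, 238], [306, 239], [306, 240], [307, 241], [306, 242], [307, 243], [307, 244], [307, 245], [307, 246], [308, 247], [309, 246], [310, 246], [311, 246], [312, 246], [313, 246], [314, 246], [315, 246], [316, 246], [317, 246], [318, 245], [319, 245], [320, 245], [321, 245], [322, 244], [322, 243], [322, 242], [321, 241], [321, 240], [320, 240], [319, 240], [318, 239], [318, 238], [317, 237]]
```

Free again, with only the weight showing. I'll push on.

Call:
{"fn": "send_rows", "kwargs": {"grip": [-1,-1,-1,-1,-1,-1,-1,-1], "xyz": [[-0.0006,-0.008,0],[-0.0012,-0.016,0],[-0.0017,-0.024,0],[-0.0023,-0.032,0],[-0.0029,-0.04,0],[-0.0036,-0.05,0],[-0.0036,-0.05,0],[-0.0036,-0.05,0]], "yaw": [0,0,0,0,0,0,0,0]}}

```text
time_s: 8.5
ee_pos: [594.7, 174.1, 47.1]
ee_rot: [179.8, -0.1, 85.6]
force: [-0.9, 2.3, 7.1]
gripper_width: 17.6
gripper_force: 60.0
```

```bash
python3 - <<'E'
from tri import *
st=env.state(); print(st['ee_pos'],st['ee_rot'],st['force'],st['torque'])
t=grab('top')
a=blob(t,(265,205,325,255)); print(a[:,0].max(), a[a[:,0]>a[:,0].max()-3].tolist())
u=a[:,0].max(); v=a[a[:,0]>u-3][:,1].mean()+.5
p=ray(t,u+.5,v,31)[:2]; q=p-[580.8,28.7]; print(p,'foot cutter x,y',q@[-.0714,-.9974],q@[.9974,-.0714])
E
```

```text
[594.74614291 174.05209539  47.07811395] [ 1.79824828e+02 -1.00421943e-01  8.56189430e+01] [-0.90611464  2.31190115  7.10761418] [0.8054532  0.27420854 0.02186455]
315 [[313, 235], [314, 235], [315, 234], [315, 233], [315, 232], [315, 231], [315, 230], [315, 229], [315, 228], [315, 227], [315, 226], [314, 225], [313, 225]]
[584.63887443  46.33991057] foot cutter x,y -17.868142440938023 2.569403745514742
```

The foot has reached the guard's edge in the image, so it is now hidden under it. The tail is lightly rubbing the bed edge. I'll raise 3 mm and creep on, feeling for the gauge.

Call:
{"fn": "send_rows", "kwargs": {"grip": [-1,-1,-1,-1,-1,-1,-1,-1], "xyz": [[0,0,0.003],[0,0,0.003],[-0.0003,-0.004,0.003],[-0.0006,-0.008,0.003],[-0.0009,-0.012,0.003],[-0.0009,-0.012,0.003],[-0.0009,-0.012,0.003],[-0.0009,-0.012,0.003]], "yaw": [0,0,0,0,0,0,0,0]}}

```text
time_s: 9.22
ee_pos: [592.6, 161.8, 48.1]
ee_rot: [-180.0, 0.1, 85.7]
force: [0.6, -0.5, -0.2]
gripper_width: 17.9
gripper_force: 60.0
```

Call:
{"fn": "send_rows", "kwargs": {"grip": [-1,-1,-1], "xyz": [[-0.0001,-0.002,0],[-0.0002,-0.003,0],[-0.0002,-0.003,0]], "yaw": [0,0,0]}}

```text
time_s: 9.47
ee_pos: [592.5, 159.7, 48.1]
ee_rot: [-180.0, -0.0, 85.7]
force: [0.4, 0.8, -0.9]
gripper_width: 17.5
gripper_force: 60.0
```

Call:
{"fn": "send_rows", "kwargs": {"grip": [-1,-1,-1], "xyz": [[-0.0001,-0.002,0],[-0.0002,-0.003,0],[-0.0002,-0.003,0]], "yaw": [0,0,0]}}

```text
time_s: 9.72
ee_pos: [592.4, 156.5, 48.2]
ee_rot: [180.0, -0.0, 85.7]
force: [0.3, 1.8, -0.8]
gripper_width: 17.6
gripper_force: 60.0
```

Call:
{"fn": "send_rows", "kwargs": {"grip": [-1,-1,-1], "xyz": [[-0.0001,-0.002,0],[-0.0002,-0.003,0],[-0.0002,-0.003,0]], "yaw": [0,0,0]}}

```text
time_s: 9.97
ee_pos: [592.3, 153.5, 48.4]
ee_rot: [180.0, -0.0, 85.7]
force: [-0.7, 0.8, -0.5]
gripper_width: 17.7
gripper_force: 60.0
```

Call:
{"fn": "send_rows", "kwargs": {"grip": [-1,-1,-1], "xyz": [[-0.0001,-0.002,0],[-0.0002,-0.003,0],[-0.0002,-0.003,0]], "yaw": [0,0,0]}}

```text
time_s: 10.22
ee_pos: [592.2, 150.5, 48.5]
ee_rot: [180.0, -0.0, 85.7]
force: [-0.1, 2.0, 0.8]
gripper_width: 17.7
gripper_force: 60.0
```

Call:
{"fn": "send_rows", "kwargs": {"grip": [-1,-1,-1], "xyz": [[-0.0001,-0.002,0],[-0.0002,-0.003,0],[-0.0002,-0.003,0]], "yaw": [0,0,0]}}

```text
time_s: 10.47
ee_pos: [592.1, 147.6, 48.6]
ee_rot: [180.0, -0.0, 85.7]
force: [-0.0, 3.1, 2.3]
gripper_width: 17.5
gripper_force: 60.0
```

Call:
{"fn": "send_rows", "kwargs": {"grip": [-1,-1,-1], "xyz": [[-0.0001,-0.002,0],[-0.0002,-0.003,0],[-0.0002,-0.003,0]], "yaw": [0,0,0]}}

```text
time_s: 10.72
ee_pos: [591.9, 144.8, 48.7]
ee_rot: [179.9, -0.0, 85.7]
force: [-0.1, 4.0, 3.8]
gripper_width: 17.8
gripper_force: 60.0
```

Call:
{"fn": "send_rows", "kwargs": {"grip": [-1,-1,-1], "xyz": [[0,0,0.002],[-0.0001,-0.0015,0.002],[-0.0001,-0.0015,0.002]], "yaw": [0,0,0]}}

```text
time_s: 10.97
ee_pos: [590.9, 142.0, 49.8]
ee_rot: [-179.9, 0.1, 85.7]
force: [-0.3, 0.4, -1.2]
gripper_width: 17.2
gripper_force: 60.0
```

Call:
{"fn": "send_rows", "kwargs": {"grip": [-1,-1,-1], "xyz": [[-0.0001,-0.002,0],[-0.0002,-0.003,0],[-0.0002,-0.003,0]], "yaw": [0,0,0]}}

```text
time_s: 11.22
ee_pos: [590.9, 139.5, 49.9]
ee_rot: [-180.0, 0.0, 85.7]
force: [-0.0, -0.3, -1.9]
gripper_width: 17.5
gripper_force: 60.0
```

Call:
{"fn": "send_rows", "kwargs": {"grip": [-1,-1,-1], "xyz": [[-0.0001,-0.002,0],[-0.0002,-0.003,0],[-0.0002,-0.003,0]], "yaw": [0,0,0]}}

```text
time_s: 11.47
ee_pos: [590.9, 136.6, 50.1]
ee_rot: [-180.0, 0.0, 85.7]
force: [-0.8, 0.2, -1.7]
gripper_width: 17.6
gripper_force: 60.0
```

Call:
{"fn": "send_rows", "kwargs": {"grip": [-1,-1,-1], "xyz": [[-0.0001,-0.002,0],[-0.0002,-0.003,0],[-0.0002,-0.003,0]], "yaw": [0,0,0]}}

```text
time_s: 11.72
ee_pos: [590.8, 133.8, 50.2]
ee_rot: [-180.0, 0.0, 85.7]
force: [0.6, 0.3, -0.8]
gripper_width: 17.8
gripper_force: 60.0
```

```bash
python3 - <<'E'
from h import *
t0=cv2.imread('pics/top0.png')[:,:,::-1].astype(int); s0=cv2.imread('pics/side0.png')[:,:,::-1].astype(int)
t=grab('top')['frame'].astype(int); s=grab('side')['frame'].astype(int)
print('top', t0[234:244,400:416].sum(2)[4]//3, t[234:244,400:416].sum(2)[4]//3)
for n,a in(('t0',t0),('t',t)): print(n,(a[236:241,398:418].mean((0,2))).round().astype(int).tolist())
# side: profile along rod, near (344,344)
for n,a in(('s0',s0),('s',s)): print(n,(a[335:355,340:348].mean((1,2))).round().astype(int).tolist())
E
```

```text
top [118 118 120 129 157 189 202 203 193 162 112  71  57  58  57  53] [119 119 121 131 158 191 203 205 194 163 114  71  56  58  58  54]
t0 [118, 118, 118, 119, 119, 122, 134, 152, 160, 159, 149, 126, 90, 60, 52, 54, 54, 52, 50, 52]
t [118, 119, 119, 120, 121, 124, 135, 154, 161, 160, 151, 127, 90, 61, 52, 55, 55, 53, 51, 52]
s0 [117, 117, 109, 86, 72, 87, 122, 144, 149, 151, 153, 127, 78, 49, 48, 46, 43, 43, 45, 48]
s [117, 117, 110, 86, 71, 87, 123, 145, 149, 152, 153, 126, 80, 51, 48, 46, 43, 43, 46, 47]
```

The gauge hasn't moved yet; the button profile is unchanged in both views. The contact history suggests the stick is pitched about 3° nose-up. I'll ease the grip and press the tail on the bed edge to level it, then grip hard again.

Call:
{"fn": "send_rows", "kwargs": {"grip": [-1,-1,-1,-1,-1,-1,-1,-1], "xyz": [[0,0.001,0],[0,0.001,-0.002],[0,0.001,-0.004],[0,0.001,-0.005],[0,0.001,-0.005],[0,0.001,-0.005],[0,0.001,-0.005],[0,0.001,-0.005]], "yaw": [0,0,0,0,0,0,0,0], "grip_force": 12}}

```text
time_s: 12.48
ee_pos: [591.1, 135.1, 45.4]
ee_rot: [180.0, -0.0, 85.7]
force: [1.1, -1.9, 1.1]
gripper_width: 18.0
gripper_force: 12.0
```

Call:
{"fn": "send_rows", "kwargs": {"grip": [-1,-1,-1,-1,-1], "xyz": [[0,0,0],[0,0,0],[0,0,0.001],[0,0,0.001],[0,0,0.001]], "yaw": [0,0,0,0,0], "grip_force": 60}}

```text
time_s: 12.9
ee_pos: [590.4, 135.3, 45.9]
ee_rot: [-179.9, -0.0, 85.7]
force: [-0.5, 0.1, -0.9]
gripper_width: 17.8
gripper_force: 60.0
```

Call:
{"fn": "send_rows", "kwargs": {"grip": [-1,-1,-1,-1], "xyz": [[-0.0001,-0.0015,0],[-0.0002,-0.003,0],[-0.0002,-0.004,0],[-0.0002,-0.004,0]], "yaw": [0,0,0,0]}}

```text
time_s: 13.23
ee_pos: [590.5, 131.2, 46.2]
ee_rot: [-180.0, -0.0, 85.7]
force: [-0.8, 1.4, -0.9]
gripper_width: 18.0
gripper_force: 60.0
```

Call:
{"fn": "send_rows", "kwargs": {"grip": [-1,-1,-1], "xyz": [[-0.0001,-0.002,0],[-0.0002,-0.003,0],[-0.0002,-0.003,0]], "yaw": [0,0,0]}}

```text
time_s: 13.48
ee_pos: [590.7, 130.3, 46.8]
ee_rot: [180.0, -0.3, 85.6]
force: [-1.2, 7.6, 0.1]
gripper_width: 17.7
gripper_force: 60.0
```

Call:
{"fn": "send_rows", "kwargs": {"grip": [-1,-1,-1], "xyz": [[-0.0001,-0.002,0],[-0.0002,-0.003,0],[-0.0002,-0.003,0]], "yaw": [0,0,0]}}

```text
time_s: 13.73
ee_pos: [590.6, 127.8, 46.9]
ee_rot: [180.0, -0.3, 85.6]
force: [-1.2, 8.3, 0.6]
gripper_width: 17.8
gripper_force: 60.0
```

Contact: the force rose to about 7–8 N at TCP y≈130.5 and the gauge is now yielding. I'll push 2 mm more and check the button.

Call:
{"fn": "send_rows", "kwargs": {"grip": [-1,-1,-1], "xyz": [[-0.0001,-0.002,0],[-0.0001,-0.002,0],[-0.0001,-0.002,0]], "yaw": [0,0,0]}}

```text
time_s: 13.98
ee_pos: [590.4, 125.9, 46.9]
ee_rot: [180.0, -0.3, 85.6]
force: [-0.5, 9.3, 1.0]
gripper_width: 17.7
gripper_force: 60.0
```

```bash
cat > btn.py <<'E'
from h import *
t0=cv2.imread('pics/top0.png')[:,:,::-1].astype(float); s0=cv2.imread('pics/side0.png')[:,:,::-1].astype(float)
t=grab('top');s=grab('side')
P=lambda a:a[237:241,400:418].mean((0,2))
Q=lambda a:a[340:358,340:348].mean((1,2))
for a,b,thr,d,px in((P(t0),P(t['frame'].astype(float)),90,t,(407.5,238.6)),(Q(s0),Q(s['frame'].astype(float)),90,s,(344,346))):
    e=lambda r:[i+(r[i]-thr)/(r[i]-r[i+1]) for i in range(5,len(r)-1) if r[i]>=thr>r[i+1]][-1]
    c=ray(d,*px,22); k=np.array(proj(d,c+[-.0714,-.9974,0]))-np.array(proj(d,c)); print('mm', (e(b)-e(a))/(k[0] if d is t else k[1]))
st=env.state(); print(st['ee_pos'],st['force'])
E
python3 btn.py
```

```text
mm 3.6556831505297946
mm 4.474845170885724
[590.43087693 125.86761461  46.84260766] [-0.72324718  8.84270429  0.66530115]
```

The gauge is about 4 mm in. I'll retract along the axis while refining the cradle measurement.

Call:
{"fn": "send_rows", "kwargs": {"grip": [-1,-1,-1,-1,-1,-1,-1,-1], "xyz": [[0.0007,0.01,0],[0.0021,0.03,0],[0.0036,0.05,0],[0.005,0.07,0],[0.0064,0.09,0],[0.0078,0.11,0.01],[0.0078,0.11,0.05],[0.0078,0.11,0.09]], "yaw": [0,0,0,0,0,0,0,0]}}

```text
time_s: 14.75
ee_pos: [596.5, 233.7, 134.8]
ee_rot: [-179.7, 0.2, 85.8]
force: [1.1, -0.3, -0.9]
gripper_width: 17.7
gripper_force: 60.0
```

```bash
python3 btn.py; python3 - <<'E'
from tri import *
t=grab('top');s=grab('side')
g=cv2.cvtColor(t['frame'],cv2.COLOR_RGB2GRAY).astype(float)
# subpixel edges in top view: cradle axis frame, sample profiles along v (long edges) and u (short edges)
c=np.array([418.5,-237,6.]); th=np.radians(-79.8)
for it in range(3):
    ex=np.array([np.cos(th),np.sin(th),0]); ey=np.array([-ex[1],ex[0],0])
    def edge(p0,dr,lo,hi,thr=95):
        rs=np.arange(lo,hi,.5); v=[]
        for r in rs:
            u,w=proj(t,p0+r*dr); v.append(cv2.getRectSubPix(g.astype(np.float32),(1,1),(u,w))[0,0])
        v=np.array(v); gr=-np.gradient(cv2.GaussianBlur(v[None],(0,0),3)[0]); return rs[np.argmax(gr)]
    xs=np.array([-30,-20,-10,0,10,20,30.]); 
    up=np.array([edge(c+x*ex,ey,24,46) for x in xs]); dn=np.array([edge(c+x*ex,-ey,24,46) for x in xs])
    ys=np.array([-28,-24,24,28.]); f=np.array([edge(c+y*ey,ex,62,88) for y in ys]); b=np.array([edge(c+y*ey,-ex,62,88) for y in ys])
    m=(up-dn)/2; k,o=np.polyfit(xs,m,1); L=(f-b).mean()/2
    print('w',(up+dn).mean().round(1),'l',(f+b).mean().round(1),'shift',o.round(2),L.round(2),'slope',k.round(4))
    c=c+o*ey+L*ex; th+=np.arctan(k)
print(c,np.degrees(th))
ex=np.array([np.cos(th),np.sin(th),0]); ey=np.array([-ex[1],ex[0],0])
# check against the side view: project base corners, draw
im=s['frame'][:,:,::-1].copy(); big=cv2.resize(im[340:450,215:315],None,fx=4,fy=4,interpolation=2); tb=cv2.resize(t['frame'][265:325,385:470,::-1],None,fx=4,fy=4,interpolation=2)
for d,img,o in((s,big,(215,340)),(t,tb,(385,265))):
    q=lambda x,y,z:tuple(int(4*(a-b+.5)) for a,b in zip(proj(d,c+x*ex+y*ey+[0,0,z-6]),o))
    pts=[q(x,y,6) for x,y in((75,35),(75,-35),(-75,-35),(-75,35))]; cv2.polylines(img,[np.array(pts)],True,(0,0,255),1)
    for x in(-55,55): cv2.line(img,q(x,-15,31),q(x,15,31),(0,255,0),1); cv2.line(img,q(x,0,14),q(x,0,40),(255,0,0),1)
o=np.zeros((440,745,3),np.uint8); o[:440,:400]=big; o[:240,404:744]=tb; cv2.imwrite('pics/cr.png',o)
E
```

```text
mm 3.7138726654323926
mm 4.52103979805985
[602.3515506  234.98023044 143.53658963] [ 0.94076125 -0.10545137  0.45522406]
w 71.3 l 150.6 shift 2.36 -0.94 slope -0.0054
w 71.2 l 151.0 shift -0.04 0.0 slope 0.0063
w 71.4 l 151.0 shift 0.07 0.12 slope -0.0027
[ 420.71122327 -235.77633162    6.        ] -79.90231525133065
```

View pics/cr.png

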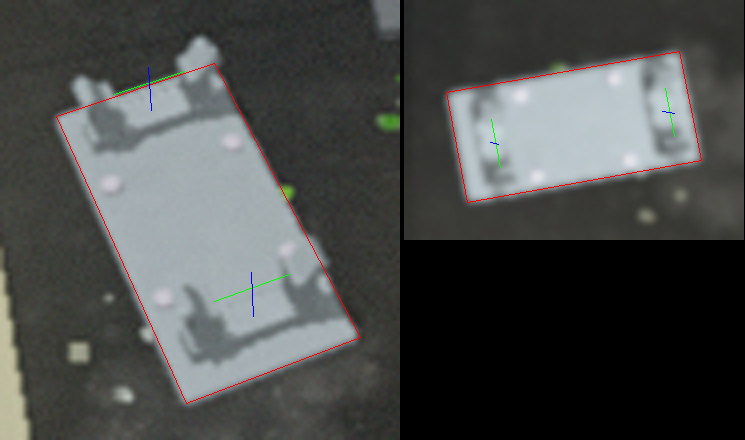

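The projected base outline and saddles match the cradle in both views (red outline; saddle floors near side crop (150,100) and (252,305)). Next I'll measure the stick's position in the hand.

```bash
cat > foot.py <<'E'
from tri import *
import sys
t=grab('top'); s=grab('side'); st=env.state(); e=st['ee_pos']; y=np.radians(st['ee_rot'][2]-180); ex=np.array([np.cos(y),np.sin(y),0]); ey=np.array([-ex[1],ex[0],0])
print(e,st['ee_rot'],st['force'])
f=e+140*ex+[0,0,-18]
out=[]
for d,n in((t,'t'),(s,'s')):
    u,v=map(int,proj(d,f)); box=(u-30,v-30,u+30,v+30); m=cv2.inRange(cv2.cvtColor(d['frame'],cv2.COLOR_RGB2HSV)[box[1]:box[3],box[0]:box[2]],(5,50,60),(25,255,255))
    k=max(cv2.findContours(m,0,1)[0],key=cv2.contourArea).reshape(-1,2)+[box[0],box[1]]
    dv=np.array(proj(d,f+10*ex))-np.array(proj(d,f)); lv=np.array(proj(d,f+10*ey))-np.array(proj(d,f))
    # corners at the foot end: extremes along +ex +-ey in affine coordinates
    A=np.linalg.inv(np.c_[dv,lv]/10); q=(k+.5-np.array(proj(d,f)))@A.T
    print(n,'front',q[:,0].max().round(1),'lat',q[q[:,0]>q[:,0].max()-6][:,1].min().round(1),q[q[:,0]>q[:,0].max()-6][:,1].max().round(1))
    b=q[:,0]; print('  shank lat at -25:',q[(b<-18)&(b>-40)][:,1].min().round(1),q[(b<-18)&(b>-40)][:,1].max().round(1))
E
python3 foot.py
```

```text
[596.99940016 232.50413964 134.7959006 ] [-1.79856757e+02  9.77289886e-02  8.56879980e+01] [-0.47824115  0.34762259 -1.93326894]
t front -1.8 lat -15.7 17.2
  shank lat at -25: -13.3 14.0
s front 16.9 lat -17.5 12.4
  shank lat at -25: -14.5 13.5
```

Call:
{"fn": "send_rows", "kwargs": {"grip": [-1,-1,-1,-1,-1,-1,-1,-1], "xyz": [[0,0,0.03],[-0.013,-0.032,0.03],[-0.027,-0.07,0.03],[-0.04,-0.107,0.03],[-0.054,-0.143,0.03],[-0.067,-0.178,0.03],[-0.08,-0.213,0.03],[-0.093,-0.248,0.03]], "yaw": [0,0,0,0,0,0,0,0]}}

```text
time_s: 15.72
ee_pos: [502.9, -16.6, 164.5]
ee_rot: [-179.8, 0.0, 85.7]
force: [0.4, -0.4, -0.2]
gripper_width: 17.7
gripper_force: 60.0
```

Call:
{"fn": "send_rows", "kwargs": {"grip": [-1,-1,-1,-1,-1,-1,-1,-1], "xyz": [[-0.014,-0.036,0],[-0.028,-0.073,0],[-0.042,-0.11,0],[-0.056,-0.147,0],[-0.07,-0.184,0],[-0.084,-0.22,0],[-0.084,-0.22,0],[-0.084,-0.22,0]], "yaw": [2,4,7,10,12,14.4,14.4,14.4]}}

```text
time_s: 16.38
ee_pos: [419.2, -236.1, 164.7]
ee_rot: [-179.8, -0.1, 99.8]
force: [0.2, 0.1, -1.0]
gripper_width: 17.7
gripper_force: 60.0
```

Call:
{"fn": "send_rows", "kwargs": {"grip": [-1,-1], "xyz": [[0,0,0],[0,0,0]], "yaw": [0,0]}}

```text
time_s: 16.55
ee_pos: [420.8, -233.7, 165.4]
ee_rot: [-179.9, -0.1, 100.1]
force: [-0.5, -0.3, -1.0]
gripper_width: 17.7
gripper_force: 60.0
```

```bash
python3 foot.py
```

```text
[ 421.32639061 -233.65992623  165.91537917] [-1.79974255e+02 -3.86486066e-02  1.00200753e+02] [-0.34805153  0.45378581 -2.48719241]Traceback (most recent call last):
  File "foot.py", line 9, in <module>
    k=max(cv2.findContours(m,0,1)[0],key=cv2.contourArea).reshape(-1,2)+[box[0],box[1]]
      ~~~^^^^^^^^^^^^^^^^^^^^^^^^^^^^^^^^^^^^^^^^^^^^^^^^
ValueError: max() iterable argument is empty
```

Call:
{"fn": "send_rows", "kwargs": {"grip": [-1,-1,-1,-1,-1], "xyz": [[-0.001,-0.002,-0.03],[-0.001,-0.002,-0.06],[-0.001,-0.002,-0.084],[-0.001,-0.002,-0.084],[-0.001,-0.002,-0.084]], "yaw": [0,0,0,0,0]}}

```text
time_s: 17.07
ee_pos: [419.8, -235.8, 81.7]
ee_rot: [-179.9, -0.1, 100.2]
force: [-0.3, 0.2, -0.8]
gripper_width: 17.6
gripper_force: 60.0
```

```bash
sed -i 's/(5,50,60)/(3,45,35)/' foot.py; python3 foot.py; python3 - <<'E'
from h import *
t=grab('top')
for r in (20,60,100,130,138):
    p=np.array([420,-236,81-20.])+r*np.array([.175,-.985,0]); u,v=proj(t,p); print(r,u,v,t['frame'][int(v),int(u)])
E
```

```text
[ 421.40593255 -237.05291214   83.66527168] [1.79873990e+02 1.04026184e-01 1.00149571e+02] [ 1.33862891 -0.14995871 -1.51523482]
20 440.27628390109925 295.8842571645629 [37 39 38]
60 456.56100703267543 293.00232142344055 [76 85 73]
100 472.8359807679424 290.12211104991883 [136 151 130]
130 485.0358182936858 287.96308461039945 [138 153 132]
138 488.28818341019803 287.38750790598 [131 145 126]Traceback (most recent call last):
  File "foot.py", line 9, in <module>
    k=max(cv2.findContours(m,0,1)[0],key=cv2.contourArea).reshape(-1,2)+[box[0],box[1]]
      ~~~^^^^^^^^^^^^^^^^^^^^^^^^^^^^^^^^^^^^^^^^^^^^^^^^
ValueError: max() iterable argument is empty
```

The arm hides the stick from the top camera here. In-hand alignment was already good (0.7 mm), so I'll lower it while watching the force.

Call:
{"fn": "send_rows", "kwargs": {"grip": [-1,-1,-1,-1], "xyz": [[0,0,-0.012],[0,0,-0.024],[0,0,-0.024],[0,0,-0.024]], "yaw": [0,0,0,0]}}

```text
time_s: 17.55
ee_pos: [420.5, -237.1, 59.2]
ee_rot: [179.9, 0.0, 100.1]
force: [0.8, -0.5, -1.3]
gripper_width: 17.6
gripper_force: 60.0
```

Call:
{"fn": "send_rows", "kwargs": {"grip": [-1,-1,-1,-1], "xyz": [[0,0,-0.004],[0,0,-0.008],[0,0,-0.008],[0,0,-0.008]], "yaw": [0,0,0,0]}}

```text
time_s: 17.88
ee_pos: [420.0, -236.9, 50.4]
ee_rot: [180.0, 0.0, 100.1]
force: [-0.3, 0.7, -1.9]
gripper_width: 17.6
gripper_force: 60.0
```

Call:
{"fn": "send_rows", "kwargs": {"grip": [-1,-1,-1,-1], "xyz": [[0,0,-0.002],[0,0,-0.004],[0,0,-0.004],[0,0,-0.004]], "yaw": [0,0,0,0]}}

```text
time_s: 18.22
ee_pos: [420.4, -237.2, 47.2]
ee_rot: [180.0, 0.0, 100.1]
force: [-1.8, -0.6, 5.9]
gripper_width: 17.9
gripper_force: 60.0
```

Contact at the expected height. I'll release gently and rise.

Call:
{"fn": "send_rows", "kwargs": {"grip": [-1,-1,-1,0,0.3,0.3,0.3,0.3], "xyz": [[0,0,0],[0,0,0],[0,0,0],[0,0,0],[0,0,0],[0,0,0],[0,0,0],[0,0,0]], "yaw": [0,0,0,0,0,0,0,0], "grip_force": 5}}

```text
time_s: 18.88
ee_pos: [420.0, -236.9, 46.1]
ee_rot: [-180.0, -0.0, 100.1]
force: [0.5, -0.3, 0.3]
gripper_width: 48.5
gripper_force: 0.0
```

Call:
{"fn": "send_rows", "kwargs": {"grip": [0.3,0.3,0.3,0.3,0.3,0.3,0.3,0.3], "xyz": [[0,0,0.02],[0,0,0.05],[0,0,0.09],[0,0,0.12],[-0.01,0.04,0.15],[-0.02,0.08,0.15],[-0.03,0.12,0.15],[-0.03,0.16,0.15]], "yaw": [0,0,0,0,0,0,0,0]}}

```text
time_s: 19.55
ee_pos: [388.6, -80.9, 196.9]
ee_rot: [180.0, 0.0, 100.0]
force: [1.2, 0.9, -0.8]
gripper_width: 59.3
gripper_force: 0.0
```

Call:
{"fn": "send_rows", "kwargs": {"grip": [0.3,0.3,0.3,0.3], "xyz": [[0,0.04,0.03],[0,0.08,0.03],[0,0.11,0.03],[0,0.11,0.03]], "yaw": [0,0,0,0]}}

```text
time_s: 19.88
ee_pos: [390.1, 33.1, 226.9]
ee_rot: [179.9, -0.2, 100.5]
force: [-0.6, -0.1, -0.2]
gripper_width: 59.6
gripper_force: 0.0
```

```bash
python3 btn.py; python3 - <<'E'
from tri import *
t=grab('top');s=grab('side')
k=blob(t,(370,260,520,330)); b=cv2.boxPoints(cv2.minAreaRect(k)); 
w=np.array([ray(t,u+.5,v+.5,26)[:2] for u,v in b]); c=np.array([420.7,-235.8]); h=np.radians(-79.9); ex=np.array([np.cos(h),np.sin(h)]); ey=np.array([-ex[1],ex[0]])
print('stick box in cradle frame (mm):',[((p-c)@ex,(p-c)@ey) for p in w])
r=cv2.minAreaRect(k); print(r)
k2=k[k[:,0]<460]; P=np.array([ray(t,u+.5,v+.5,26)[:2]-c for u,v in k]); X=P@ex;Y=P@ey
for lo,hi in((-90,-75),(-45,-25),(25,45),(75,110),(115,128),(132,150)):
    q=Y[(X>lo)&(X<hi)]; print(lo,hi,q.min().round(1) if len(q) else None,q.max().round(1) if len(q) else None)
print('X',X.min(),X.max())
# handle: darker brown
hsv=cv2.cvtColor(t['frame'],cv2.COLOR_RGB2HSV)[275:315,400:460]; print('handle',end=' ')
m=cv2.inRange(hsv,(3,100,40),(20,255,185)); kk=max(cv2.findContours(m,0,1)[0],key=cv2.contourArea).reshape(-1,2)+[400,275]
(u,v),_,_=cv2.minAreaRect(kk); p=ray(t,u+.5,v+.5,70)[:2]-c; print(p@ex,p@ey,len(kk))
E
```

```text
mm 3.5445220519061764
mm 4.46954533505982
[389.94211084  28.89330357 226.20208829] [-0.08807523 -0.22756751  0.66459008]
stick box in cradle frame (mm): [(np.float64(-85.58102708317567), np.float64(21.81060327726719)), (np.float64(143.71186794857343), np.float64(16.63673924688824)), (np.float64(141.9139483947409), np.float64(-19.32805897289216)), (np.float64(-86.7918125508829), np.float64(-14.12061838445467))]
((439.3438720703125, 293.48553466796875), (14.597489356994629, 91.91857147216797), 81.25383758544922)
-90 -75 -14.2 11.8
-45 -25 -13.1 11.3
25 45 -13.0 12.1
75 110 -16.6 14.5
115 128 -17.5 14.6
132 150 -19.2 16.5
X -86.2312036471155 142.68290887913074
handle -8.660825927034496 2.535057095830684 44
```

```bash
python3 - <<'E'
from tri import *
t=grab('top');s=grab('side')
c=np.array([420.7,-235.8,0]); h=np.radians(-79.9); ex=np.array([np.cos(h),np.sin(h),0]); ey=np.array([-ex[1],ex[0],0])
b=blob(s,(220,330,330,480)); m=cv2.inRange(cv2.cvtColor(s['frame'],cv2.COLOR_RGB2HSV),(5,60,70),(25,255,255))
# predicted rows (side view) of foot front bottom edge, handle top far edge and tail top edge, vs mask along vertical columns
for n,x,z in(('foot front bottom',138,14),('foot front top',138,30),('handle top near',18,70),('handle top far',-22,70),('tail top',-82,26)):
    print(n,[round(float(q),1) for q in proj(s,c+x*ex-1*ey+[0,0,z])])
print('mask rows',b[:,1].min(),b[:,1].max(),'at top',b[b[:,1]==b[:,1].min()].tolist(),'bottom',b[b[:,1]>=b[:,1].max()-1].tolist())
u=int(proj(s,c-22*ex+[0,0,70])[0]); print('handle col',u,[tuple(int(a) for a in s['frame'][r,u]) for r in range(340,364,2)])
E
```

```text
foot front bottom [299.4, 463.8]
foot front top [299.3, 457.3]
handle top near [266.7, 376.8]
handle top far [257.2, 358.3]
tail top [245.8, 351.1]
mask rows 349 465 at top [[248, 349], [253, 349], [252, 349], [251, 349], [250, 349], [249, 349]] bottom [[288, 464], [289, 465], [290, 465], [291, 465], [292, 465], [293, 465], [294, 464], [295, 464]]
handle col 257 [(51, 52, 45), (53, 52, 46), (52, 54, 46), (54, 55, 47), (56, 59, 53), (56, 53, 51), (51, 47, 43), (47, 45, 42), (106, 85, 64), (183, 147, 103), (202, 141, 84), (207, 148, 86)]
```

The foot, handle and tail rows match a stick lying level on both saddle floors to within about 1 px. I'll hand it in.

```bash
python3 -c "
from workcell import env
print(env.job_done())"
```

```text
the job is handed in; nothing more can be done
None
```

The job is handed in, with no verdict returned: the carrier nudged the back gauge about 4 mm by the camera readings, the stick measured level on both saddle floors, and I made no contact that I know of with the cup, timer, jar or dropper, though I didn't re-measure them at the end.

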